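# Rock the blanks on the surface plate and reject the warped one

### The job

One of the three aluminium blanks on the granite surface plate has a warped underside and rocks: find it by pressing lightly on the ends of the blanks. Rock it down until its near end (the one towards the robot) rests on the plate and hold it there a moment, then rock it over the same way onto its far end, never pressing hard; then lay it in the steel tray, along the tray and level across both ribs, without dropping it. Leave the straight blanks and everything else where they are.

Things in the scene. Friction and masses are not known exactly. Their poses are not given: they have to be found in the camera images.
- plate: dark granite surface plate, fixed to the bench, 200 (x) x 270 (y) x 40 high; origin at the centre of its underside, on the bench; top face 40 above the origin. Left or right of the tray. Blanks lie 86 apart along its y. About 0.5 N down near an end tips the warped blank 0.1 rad until that end meets the plate and resists hard (its top sinks 5 there); let go, it falls back level. Straight ones do not yield
- blank_a: one of three bare aluminium bar blanks on the plate, alike from above, level at rest: 140 long (its x, away from the robot) x 30 wide (y) x 10 thick, about 120 g; origin at the centre of the underside, flat top face 10 above it. Two (straight) have flat undersides. One, any of the three, is warped: underside flat over the middle 36 only, rising from there to 5.2 at both ends
- blank_b: one of three bare aluminium bar blanks on the plate, alike from above, level at rest: 140 long (its x, away from the robot) x 30 wide (y) x 10 thick, about 120 g; origin at the centre of the underside, flat top face 10 above it. Two (straight) have flat undersides. One, any of the three, is warped: underside flat over the middle 36 only, rising from there to 5.2 at both ends
- blank_c: one of three bare aluminium bar blanks on the plate, alike from above, level at rest: 140 long (its x, away from the robot) x 30 wide (y) x 10 thick, about 120 g; origin at the centre of the underside, flat top face 10 above it. Two (straight) have flat undersides. One, any of the three, is warped: underside flat over the middle 36 only, rising from there to 5.2 at both ends
- tray: open steel reject tray, fixed to the bench, outside 200 (x) x 140 (y) x 22 high, walls and floor 4 thick; two bright ribs, 6 wide and 8 high, cross its floor along y at x = -55 and +55, rib tops 12 above the origin; origin at the centre of its underside, on the bench. A smaller dark tray holding burs beyond the work is a bystander
- handpiece: bystander: black rotary handpiece about 165 long (x) and 26 thick lying on the bench at the robot's right; origin under its middle
- jar: bystander: small glass jar with a black lid, 56 across and 60 high, standing at the robot's left; origin at the centre of its underside
Not all that is in view belongs to the job. What is shaped like the blank_a but blue, brown or pink is not meant.

How it is judged:
On the way, in this order (a step that is already met when the one before it is completed fails the run):
1. the warped blank is rocked onto its near end and held there under light pressure for 0.25 s (((angle between blank_a's own x axis and vertical between 1.4408 and 1.4958 rad and contact force between the fingers and blank_a above 1 N and contact force between blank_a and plate above 2.2 N and z of blank_a in the frame of plate below 0.0445 m) or (angle between blank_b's own x axis and vertical between 1.4408 and 1.4958 rad and contact force between the fingers and blank_b above 1 N and contact force between blank_b and plate above 2.2 N and z of blank_b in the frame of plate below 0.0445 m) or (angle between blank_c's own x axis and vertical between 1.4408 and 1.4958 rad and contact force between the fingers and blank_c above 1 N and contact force between blank_c and plate above 2.2 N and z of blank_c in the frame of plate below 0.0445 m))), for 0.25 s.
2. then it is rocked onto its far end and held there under light pressure for 0.25 s (((angle between blank_a's own x axis and vertical between 1.6458 and 1.7008 rad and contact force between the fingers and blank_a above 1 N and contact force between blank_a and plate above 2.2 N and z of blank_a in the frame of plate below 0.0445 m) or (angle between blank_b's own x axis and vertical between 1.6458 and 1.7008 rad and contact force between the fingers and blank_b above 1 N and contact force between blank_b and plate above 2.2 N and z of blank_b in the frame of plate below 0.0445 m) or (angle between blank_c's own x axis and vertical between 1.6458 and 1.7008 rad and contact force between the fingers and blank_c above 1 N and contact force between blank_c and plate above 2.2 N and z of blank_c in the frame of plate below 0.0445 m))), for 0.25 s.
At the end, for the whole second after the job is handed in: the warped blank lies at rest and level (within 2 degrees) across both ribs of the tray, lengthwise within 0.3 rad, its belly hanging between the ribs (origin under 10.3 mm above the tray's; a straight blank would stay at 12); the other two lie level on the plate within 20 mm of where they were (((x of blank_a in the frame of tray between -0.05 and 0.05 m and y of blank_a in the frame of tray between -0.05 and 0.05 m and z of blank_a in the frame of tray below 0.0103 m and angle between blank_a's own z axis and vertical below 0.035 rad and angle between the x axis of blank_a and the x axis of tray, either way round below 0.3 rad and linear speed of blank_a below 0.02 m/s and distance of each of blank_b, blank_c from where it was at the start of the episode below 0.02 m and angle between each of blank_b, blank_c's own z axis and vertical below 0.03 rad) or (x of blank_b in the frame of tray between -0.05 and 0.05 m and y of blank_b in the frame of tray between -0.05 and 0.05 m and z of blank_b in the frame of tray below 0.0103 m and angle between blank_b's own z axis and vertical below 0.035 rad and angle between the x axis of blank_b and the x axis of tray, either way round below 0.3 rad and linear speed of blank_b below 0.02 m/s and distance of each of blank_a, blank_c from where it was at the start of the episode below 0.02 m and angle between each of blank_a, blank_c's own z axis and vertical below 0.03 rad) or (x of blank_c in the frame of tray between -0.05 and 0.05 m and y of blank_c in the frame of tray between -0.05 and 0.05 m and z of blank_c in the frame of tray below 0.0103 m and angle between blank_c's own z axis and vertical below 0.035 rad and angle between the x axis of blank_c and the x axis of tray, either way round below 0.3 rad and linear speed of blank_c below 0.02 m/s and distance of each of blank_a, blank_b from where it was at the start of the episode below 0.02 m and angle between each of blank_a, blank_b's own z axis and vertical below 0.03 rad))); the robot touches nothing.
It fails at once if a blank is pressed on the plate with more than 25 N (contact force between any of blank_a, blank_b, blank_c and plate above 25 N).
It fails at once if a blank is let go over the tray more than 20 mm above its resting height ((horizontal distance between blank_a and tray below 0.12 m and z of blank_a in the frame of tray above 0.032 m and contact force between the fingers and blank_a below 0.05 N and contact force between blank_a and plate below 0.05 N) or (horizontal distance between blank_b and tray below 0.12 m and z of blank_b in the frame of tray above 0.032 m and contact force between the fingers and blank_b below 0.05 N and contact force between blank_b and plate below 0.05 N) or (horizontal distance between blank_c and tray below 0.12 m and z of blank_c in the frame of tray above 0.032 m and contact force between the fingers and blank_c below 0.05 N and contact force between blank_c and plate below 0.05 N)).
It fails at once if a bystander is shifted more than 20 mm (distance of any of handpiece, jar from where it was at the start of the episode above 0.02 m).
It also fails if it takes over 69 s, if anything falls off the work surface, if the arm or the gripper's body presses on something with over 40 N, if the wrist force passes 120 N, or if a joint passes its speed limit or range.

### The arm

A 6-joint arm with a two-finger parallel gripper is mounted at the origin on the work surface. World frame = base frame: x ahead of the robot, y to its left, z up, the work surface at z = 0. Lengths are in m, angles in rad, forces in N, time in s.
With the tool pointing down it reaches from about 0.325 to 0.875 m from the base axis. Payload 4.4 kg.
Tool frame: the origin (TCP) lies between the finger pads; the fingertips stand 17 mm ahead of it and the grasp point (between the pads) lies 2 mm behind it; z points along the fingers, y is the direction in which the jaws open and shut (so a half turn about z gives the same grasp; the last joint's range is limited). The gripper opens to 85 mm and grips with 20 to 120 N. Pads are 22 mm wide; open, the fingers measure 114 mm over their backs; the gripper's body (76 mm by 85 mm) begins 54 mm behind the grasp point. The pads swing forward as they close: fully open they stand 13 mm farther back than shut.
Start: joints at [0.953, 0.207, 1.542, -0, 1.393, -0.15], TCP at [0.259, 0.513, 0.248] pointing down, gripper open.
Joint ranges: [-2.73, 2.73], [-0.86, 2.22], [0.23, 2.46], [-1.11, 4.25], [0.08, 2.63], [-2.82, 2.82]. Speed limits (rad/s): [2.79, 2.79, 3.14, 3.14, 3.14, 3.14].

### API

Orientations are given as a unit quaternion [x, y, z, w].
In Python, from station import * gives the robot as it stands.
- The arm moves only by the shell command python3 -m pendant 'ROWS' [FORCE]. ROWS is text: rows parted by semicolons, each of 7 numbers parted by spaces: the shift along the tool's x, y, z in cm, then the turn, a rotation vector about the tool's x, y, z in degrees, then the closure, from 0 (fully open) to 1 (shut). In form: x y z ax ay az grip; .... A call has 1 to 20 rows; each row shifts and turns the commanded pose from where the row before left it, along the tool's axes as they then stand; what a row does not reach is not made up. A row lasts 1/10 s, in which the tool goes at most 50 mm and 8.59 degrees, less where a joint would pass 70% of its speed; a pose out of reach is approached as far as the arm can. A call with a gripper value outside its range is refused whole. The fingers move at their own pace and stop on an object; FORCE is the grip in N (left out, the last holds). Time passes only in rows, so rows that do not move let the fingers close. It gives the time, the measured TCP pose, the force and the opening at its end, in the units of the state.
- get_state(): the state, without advancing time (a new reading comes with each control period).
- grab_frame(name): name is "scene" or "top" or "wrist"; returns the picture (400x640x3 uint8, blue, green, red); there is no depth.
- calibration(name): a dict with "fx", "fy", "cx", "cy" (pixels), "extrinsics" (4x4, takes a point from world to camera coordinates). Camera axes: x right, y down, z forward; pixel columns grow to the right and rows downward; lengths in m; the calibration is good to about 2 mm. A picture is of the moment at which its call begins: read the wrist's pose just before it. calibration takes no time and is no camera call; for the wrist camera it gives the pose at the moment of the call.
- job_done(): hands the job in, once; it reports no verdict.
The state is a dict: "t": time; "joint_positions": joint angles; "qvel": joint speeds; "joint_torque": joint torques, N m; "eef_pos": TCP position; "ee_rot": TCP orientation; "wrist_force": force on the tool from outside, world axes, zero at the start; "wrist_torque": the same for the moment, N m; "opening": finger opening in m.
Only numpy, scipy, OpenCV 4.12 (cv2) and the standard library are available. Lean on these libraries where they do the work, as an engineer would, in place of code of your own. Each camera call takes 0.05 s, during which the arm holds its last target.

## Working session

There is one attempt and no reset: what is moved stays moved. The work goes in short steps, Python scripts to look and compute and a shell command to move; the robot and the scene stay as the last step left them, time stands still between calls to the robot, and variables do not carry over. Pictures are saved under pics/ and viewed, and the job is handed in when it is done.

```bash
ls; mkdir -p pics; python3 - <<'E'
from station import *
import cv2
s=get_state();print(s)
for n in ("scene","top","wrist"):
    im=grab_frame(n);cv2.imwrite(f"pics/a_{n}.png",im)
    c=calibration(n);print(n,c)
E
```

```text
pics
{'t': 0.0, 'joint_positions': array([ 9.52472510e-01,  2.07432416e-01,  1.54298773e+00,  1.03483398e-05,
        1.39350562e+00, -1.50456940e-01]), 'qvel': array([-0.00071668, -0.00152494,  0.00034498,  0.00019392, -0.00108951,
        0.00257516]), 'joint_torque': array([-4.97871515e-04, -3.83037186e+01, -2.91593671e+01, -7.85857446e-05,
        1.05054164e-02, -2.34734493e-06]), 'eef_pos': array([0.25887018, 0.51260831, 0.24710266]), 'ee_rot': array([ 2.31806342e-01,  9.72761255e-01, -1.07951903e-03, -4.42171738e-04]), 'wrist_force': array([ 0.20992867, -0.59925522, -0.74505988]), 'wrist_torque': array([-0.01373823, -0.05704451, -0.00442495]), 'opening': 0.08546472535450307}
scene {'fx': 420.9717349703329, 'fy': 420.9717349703329, 'cx': 323.96671145674964, 'cy': 208.8649180952399, 'extrinsics': array([[ 0.8124232 ,  0.58295401, -0.01153997, -0.44109837],
       [ 0.47177744, -0.66885674, -0.57450562, -0.22481294],
       [-0.34262894,  0.4612974 , -0.81841928,  1.40146382],
       [ 0.        ,  0.        ,  0.        ,  1.        ]])}
top {'fx': 371.69374565487095, 'fy': 371.69374565487095, 'cx': 321.30417836932077, 'cy': 194.56216956885976, 'extrinsics': array([[-0.00354152, -0.99996339, -0.00778934, -0.00470179],
       [-0.9953459 ,  0.00427509, -0.09627185,  0.57989112],
       [ 0.09630163,  0.00741214, -0.9953246 ,  1.16905136],
       [ 0.        ,  0.        ,  0.        ,  1.        ]])}
wrist {'fx': 277.1359304776435, 'fy': 277.1359304776435, 'cx': 318.60740498080764, 'cy': 198.29266476139225, 'extrinsics': array([[ 0.45045469,  0.89279834, -0.00129938, -0.57340217],
       [ 0.85810501, -0.43254773,  0.27669161, -0.03592768],
       [ 0.24646776, -0.12575204, -0.96095789,  0.37836925],
       [ 0.        ,  0.        ,  0.        ,  1.        ]])}
```

View pics/a_top.png

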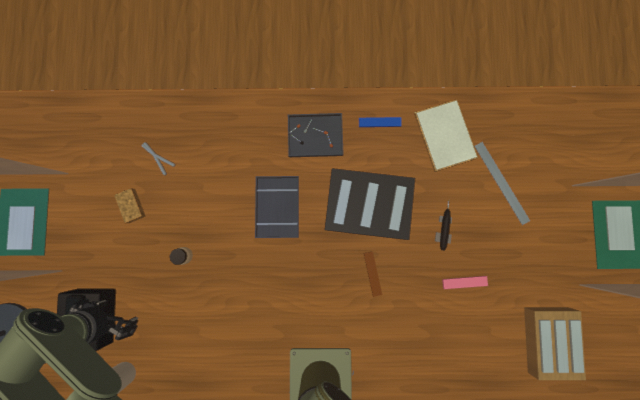

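View pics/a_scene.png

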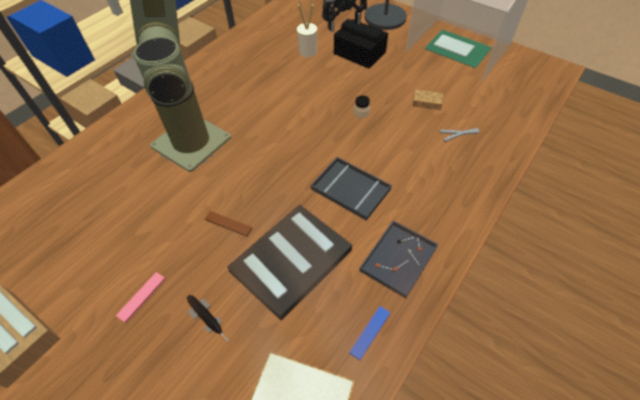

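The top view shows the plate around (370,205) with three blanks at about (343,202), (370,205) and (398,208). The ribbed tray is at about (277,207), the handpiece at (445,228) and the jar at (179,256). Next I measure them.

```bash
cat > h.py <<'E'
from station import *
import numpy as np, cv2
def ray(c,px,z):
    E=c['extrinsics'];R=E[:3,:3];t=E[:3,3]
    o=-R.T@t
    px=np.atleast_2d(px).astype(float)
    d=np.c_[(px[:,0]-c['cx'])/c['fx'],(px[:,1]-c['cy'])/c['fy'],np.ones(len(px))]@R
    return o+d*((z-o[2])/d[:,2])[:,None]
def proj(c,P):
    E=c['extrinsics'];q=np.atleast_2d(P)@E[:3,:3].T+E[:3,3]
    return np.c_[q[:,0]/q[:,2]*c['fx']+c['cx'],q[:,1]/q[:,2]*c['fy']+c['cy']]
def rect(c,cnt,z):
    w=ray(c,cnt.reshape(-1,2),z)[:,:2]
    (cx,cy),(a,b),ang=cv2.minAreaRect((w*1000).astype(np.float32))
    if a<b: a,b=b,a; ang+=90
    ang=(ang+90)%180-90
    return np.round([cx,cy,a,b,ang],1)
E
python3 - <<'E'
from h import *
for n,roi in (("top",(240,420,160,245)),("scene",(220,400,150,320))):
    im=cv2.imread(f"pics/a_{n}.png");c=calibration(n)
    g=cv2.cvtColor(im,cv2.COLOR_BGR2HSV)
    x0,x1,y0,y1=roi
    m=np.zeros(im.shape[:2],np.uint8)
    m[y0:y1,x0:x1]=((g[...,2]>130)&(g[...,1]<60))[y0:y1,x0:x1]*255
    cs,_=cv2.findContours(m,cv2.RETR_EXTERNAL,cv2.CHAIN_APPROX_NONE)
    for k in cs:
        if cv2.contourArea(k)<20: continue
        print(n,k.reshape(-1,2).mean(0).round(),'z50',rect(c,k,.05),'z12',rect(c,k,.012))
    m=np.zeros(im.shape[:2],np.uint8)
    m[y0:y1,x0:x1]=((g[...,2]<90)&((g[...,1]<110)))[y0:y1,x0:x1]*255
    m=cv2.morphologyEx(m,cv2.MORPH_CLOSE,np.ones((3,3)))
    cs,_=cv2.findContours(m,cv2.RETR_EXTERNAL,cv2.CHAIN_APPROX_NONE)
    for k in cs:
        if cv2.contourArea(k)<300: continue
        print(n,'dark',k.reshape(-1,2).mean(0).round(),'z40',rect(c,k,.04),'z22',rect(c,k,.022))
E
```

```text
top [397. 208.] z50 [ 535.9 -246.5  138.2   29.2  -11.6] z12 [ 538.2 -254.   142.7   30.1  -11.6]
top [369. 204.] z50 [ 545.9 -157.9  138.3   29.   -12.2] z12 [ 548.5 -162.5  142.8   30.   -12.2]
top [342. 202.] z50 [555.7 -73.4 138.4  28.9 -11.5] z12 [558.6 -75.2 142.9  29.8 -11.5]
top dark [277. 207.] z40 [5.417e+02 1.356e+02 1.946e+02 1.369e+02 1.000e-01] z22 [5.429e+02 1.379e+02 1.976e+02 1.389e+02 1.000e-01]
top dark [370. 204.] z40 [ 549.7 -160.5  267.5  197.9   83.2] z22 [ 551.  -162.7  271.6  201.    83.2]
scene [265. 275.] z50 [ 536.7 -248.4  142.    32.1  -11.5] z12 [ 520.6 -236.9  147.6   33.4  -11.5]
scene [290. 252.] z50 [ 546.6 -159.9  141.7   31.9  -12.1] z12 [ 530.9 -144.9  147.3   33.1  -12.1]
scene [312. 231.] z50 [556.4 -75.5 142.6  33.1 -12.1] z12 [541.  -57.2 148.3  34.5 -12.1]
scene [366. 195.] z50 [611.6 113.5 113.1   6.1 -90. ] z12 [598.5 139.3 117.6   6.3 -90. ]
scene [335. 179.] z50 [505.8 110.7 110.1   5.8 -89.7] z12 [488.4 136.4 114.4   6.1 -89.7]
scene dark [387. 260.] z40 [741.7 -24.8 209.9  99.4 -60.2] z22 [738.  -15.3 213.7 101.3 -60.2]
scene dark [296. 254.] z40 [ 556.2 -167.2  269.2  202.2   83.2] z22 [ 549.1 -160.3  274.2  206.    83.2]
scene dark [351. 188.] z40 [5.546e+02 1.177e+02 1.971e+02 1.450e+02 1.000e-01] z22 [5.474e+02 1.299e+02 2.008e+02 1.477e+02 1.000e-01]
```

```bash
python3 -m pendant '0 0 0 0 0 -7.5 1; 0 0 0 0 0 -7.5 1; 0 0 0 0 0 0 1;-2.2 -3.2 0 0 0 0 1;-2.2 -3.2 0 0 0 0 1;-2.2 -3.2 0 0 0 0 1;-2.2 -3.2 0 0 0 0 1;-2.2 -3.2 0 0 0 0 1;-2.2 -3.2 0 0 0 0 1;-2.2 -3.2 0 0 0 0 1;-2.2 -3.2 0 0 0 0 1;-2.2 -3.2 0 0 0 0 1;-2.2 -3.2 0 0 0 0 1;-2.2 -3.2 0 0 0 0 1;-2.2 -3.2 0 0 0 0 1;-2.2 -3.2 0 0 0 0 1;-2.2 -3.2 0 0 0 0 1;-2.2 -3.2 0 0 0 0 1;-2.2 -3.2 0 0 0 0 1' 20
cat >> h.py <<'E'
from scipy.spatial.transform import Rotation as Rt
BL={'A':(.556,-.0745),'B':(.5462,-.159),'C':(.5363,-.2475)}
U=np.array([np.cos(np.radians(11.8)),-np.sin(np.radians(11.8))])
def delta(target,yaw_u=None):
    s=get_state();R=Rt.from_quat(s['ee_rot']).as_matrix()
    print('eef',s['eef_pos'].round(4),'xaxis ang',np.degrees(np.arctan2(R[1,0],R[0,0])).round(2),'z',R[:,2].round(4),'F',s['wrist_force'].round(2),'T',s['wrist_torque'].round(3),'op',round(s['opening'],4),'t',round(s['t'],2))
    if target is not None: print('cm in tool',(R.T@(np.array(target)-s['eef_pos'])*100).round(2))
E
python3 - <<'E'
from h import *
p=np.array(BL['A'])-U*.058
delta([*p,.09])
E
```

```text
t: 2.05
eef_pos: [0.4994, -0.0615, 0.2482]
ee_rot: [0.105, 0.995, 0.0, -0.0]
wrist_force: [0.5, -0.2, 0.6]
opening: -0.0001
eef [ 0.4994 -0.0615  0.2482] xaxis ang 168.0 z [-0.e+00  2.e-04 -1.e+00] F [ 0.51 -0.21  0.65] T [0.076 0.011 0.043] op -0.0001 t 2.05
cm in tool [-1.000e-02 -1.200e-01  1.582e+01]
```

```bash
python3 -m pendant '0 -0.1 4 0 0 0 1;0 0 4 0 0 0 1;0 0 4 0 0 0 1;0 0 3 0 0 0 1;0 0 1.5 0 0 0 1;0 0 0.6 0 0 0 1;0 0 0 0 0 0 1;0 0 0 0 0 0 1'; python3 - <<'E'
from h import *
for i in range(6): 
    delta(None); grab_frame('wrist')
E
```

```text
t: 2.85
eef_pos: [0.4999, -0.0612, 0.0783]
ee_rot: [0.103, 0.995, -0.0, 0.001]
wrist_force: [0.6, 0.8, 0.8]
opening: 0.0003
eef [ 0.4999 -0.0612  0.0783] xaxis ang 168.15 z [ 2.e-03 -6.e-04 -1.e+00] F [0.62 0.77 0.82] T [ 0.031  0.031 -0.051] op 0.0003 t 2.85
eef [ 0.5002 -0.0613  0.0787] xaxis ang 168.16 z [ 2.8e-03 -9.0e-04 -1.0e+00] F [ 0.05 -0.39  0.17] T [ 0.05   0.049 -0.003] op 0.0002 t 2.9
eef [ 0.5002 -0.0613  0.0788] xaxis ang 168.17 z [ 3.e-03 -9.e-04 -1.e+00] F [-0.15 -0.84  0.08] T [ 0.048  0.    -0.064] op -0.0001 t 2.95
eef [ 0.5001 -0.0613  0.0787] xaxis ang 168.18 z [ 2.8e-03 -8.0e-04 -1.0e+00] F [-0.15  0.7  -0.37] T [-0.05  -0.023 -0.022] op 0.0001 t 3.0
eef [ 0.4999 -0.0612  0.0785] xaxis ang 168.18 z [ 2.5e-03 -8.0e-04 -1.0e+00] F [ 0.91 -0.58  0.22] T [ 0.019 -0.015 -0.014] op -0.0002 t 3.05
eef [ 0.4997 -0.0611  0.0783] xaxis ang 168.19 z [ 2.1e-03 -6.0e-04 -1.0e+00] F [-0.34  0.58  0.41] T [-0.012 -0.044 -0.003] op -0.0003 t 3.1
```

```bash
python3 -m pendant '0 0 0.4 0 0 0 1;0 0 0.4 0 0 0 1;0 0 0.1 0 0 0 1;0 0 0 0 0 0 1;0 0 0 0 0 0 1'; python3 -m pendant '0 0 0.1 0 0 0 1;0 0 0 0 0 0 1';python3 -m pendant '0 0 0.1 0 0 0 1;0 0 0 0 0 0 1';python3 -m pendant '0 0 0.1 0 0 0 1;0 0 0 0 0 0 1'
```

```text
t: 3.65
eef_pos: [0.4989, -0.0609, 0.0681]
ee_rot: [0.103, 0.995, 0.0, -0.0]
wrist_force: [0.0, 0.2, 0.4]
opening: 0.0004
t: 3.85
eef_pos: [0.4989, -0.0609, 0.0672]
ee_rot: [0.103, 0.995, 0.0, -0.0]
wrist_force: [0.6, 0.1, 0.6]
opening: 0.0002
t: 4.05
eef_pos: [0.499, -0.061, 0.0671]
ee_rot: [0.103, 0.995, -0.0, -0.0]
wrist_force: [-1.7, 0.3, 4.8]
opening: 0.0002
t: 4.25
eef_pos: [0.4991, -0.061, 0.067]
ee_rot: [0.103, 0.995, -0.0, -0.0]
wrist_force: [-4.4, 0.8, 13.0]
opening: 0.0001
```

A resists hard (13 N with almost no sink), so it is straight. On to B.

```bash
python3 -m pendant '0 0 -1 0 0 0 1;0 0 -1.3 0 0 0 1;-0.25 -2.8 0 0 0 0 1;-0.25 -2.8 0 0 0 0 1;-0.25 -2.8 0 0 0 0 1;0 0 0 0 0 0 1;0 0 0.8 0 0 0 1;0 0 0.6 0 0 0 1;0 0 0.4 0 0 0 1;0 0 0.1 0 0 0 1;0 0 0 0 0 0 1;0 0 0 0 0 0 1';  python3 - <<'E'
from h import *
p=np.array(BL['B'])-U*.058
delta([*p,.067])
E
```

```text
t: 5.45
eef_pos: [0.4892, -0.1444, 0.0693]
ee_rot: [0.102, 0.995, -0.0, 0.0]
wrist_force: [0.3, -0.4, -0.6]
opening: -0.0001
eef [ 0.4892 -0.1444  0.0693] xaxis ang 168.23 z [ 1.e-04 -1.e-04 -1.e+00] F [ 0.33 -0.44 -0.57] T [-0.089  0.045  0.055] op -0.0001 t 5.45
cm in tool [-0.07 -0.26  0.23]
```

```bash
python3 -m pendant '0 0 0.1 0 0 0 1;0 0 0 0 0 0 1';python3 -m pendant '0 0 0.1 0 0 0 1;0 0 0 0 0 0 1'
```

```text
t: 5.65
eef_pos: [0.4892, -0.1447, 0.0684]
ee_rot: [0.103, 0.995, -0.0, 0.0]
wrist_force: [-0.3, 0.3, 0.0]
opening: 0.0001
t: 5.85
eef_pos: [0.489, -0.1447, 0.0672]
ee_rot: [0.103, 0.995, 0.0, -0.0]
wrist_force: [-0.4, 0.5, -0.8]
opening: 0.0003
```

```bash
python3 -m pendant '0 0 0.1 0 0 0 1;0 0 0 0 0 0 1';python3 -m pendant '0 0 0.05 0 0 0 1;0 0 0 0 0 0 1'
```

```text
t: 6.05
eef_pos: [0.489, -0.1447, 0.0662]
ee_rot: [0.103, 0.995, -0.0, -0.0]
wrist_force: [-0.2, -0.2, 1.7]
opening: -0.0003
t: 6.25
eef_pos: [0.489, -0.1447, 0.0657]
ee_rot: [0.103, 0.995, 0.0, -0.0]
wrist_force: [-0.7, -0.2, 0.5]
opening: 0.0002
```

```bash
python3 -m pendant '0 0 0.05 0 0 0 1;0 0 0 0 0 0 1';python3 -m pendant '0 0 0.05 0 0 0 1;0 0 0 0 0 0 1';python3 -m pendant '0 0 0.05 0 0 0 1;0 0 0 0 0 0 1'
```

```text
t: 6.45
eef_pos: [0.489, -0.1447, 0.0652]
ee_rot: [0.103, 0.995, 0.0, -0.0]
wrist_force: [-0.9, 0.5, 1.2]
opening: 0.0001
t: 6.65
eef_pos: [0.489, -0.1447, 0.0647]
ee_rot: [0.103, 0.995, -0.0, -0.0]
wrist_force: [-0.5, 0.6, 1.5]
opening: -0.0001
t: 6.85
eef_pos: [0.4891, -0.1447, 0.0644]
ee_rot: [0.103, 0.995, 0.0, -0.0]
wrist_force: [-1.4, -0.3, 1.5]
opening: 0.0004
```

```bash
python3 -m pendant '0 0 0.03 0 0 0 1;0 0 0 0 0 0 1'
```

```text
t: 7.05
eef_pos: [0.4891, -0.1447, 0.0643]
ee_rot: [0.103, 0.995, -0.0, -0.0]
wrist_force: [-2.5, 0.2, 4.2]
opening: 0.0005
```

```bash
python3 -m pendant '0 0 0.02 0 0 0 1;0 0 0 0 0 0 1;0 0 0 0 0 0 1;0 0 0 0 0 0 1;0 0 0 0 0 0 1;0 0 0 0 0 0 1;0 0 0 0 0 0 1'; python3 - <<'E'
from h import *
for i in range(3):
    delta(None);im=grab_frame('scene')
cv2.imwrite('pics/b_scene.png',cv2.resize(im[200:310,220:380],(800,550)))
E
```

```text
t: 7.75
eef_pos: [0.4891, -0.1447, 0.0643]
ee_rot: [0.103, 0.995, -0.0, 0.0]
wrist_force: [-3.4, 0.3, 7.3]
opening: 0.0001
eef [ 0.4891 -0.1447  0.0643] xaxis ang 168.2 z [-0.e+00 -1.e-04 -1.e+00] F [-3.43  0.28  7.32] T [0.112 0.43  0.008] op 0.0001 t 7.75
eef [ 0.4891 -0.1447  0.0643] xaxis ang 168.2 z [-0.e+00 -1.e-04 -1.e+00] F [-2.93  0.9   5.69] T [ 0.131  0.473 -0.001] op 0.0002 t 7.8
eef [ 0.4891 -0.1447  0.0643] xaxis ang 168.2 z [-0.e+00 -1.e-04 -1.e+00] F [-2.78  1.22  6.26] T [0.116 0.392 0.029] op -0.0003 t 7.85
```

View pics/b_scene.png

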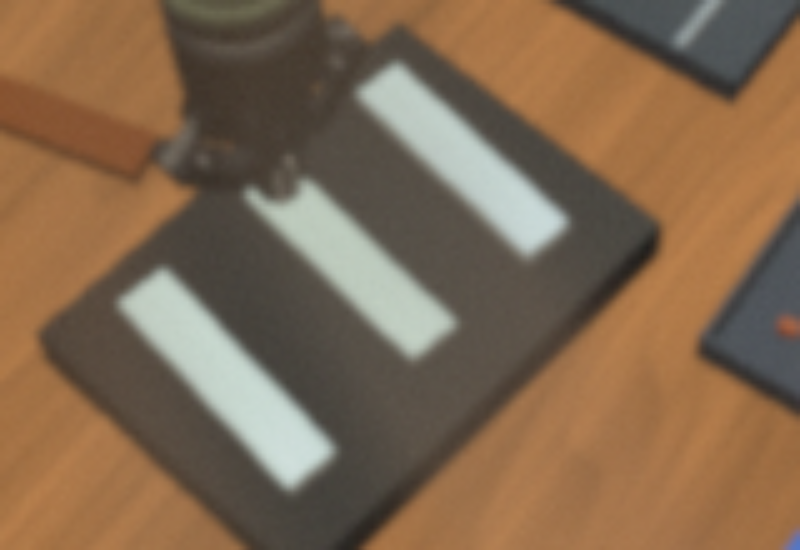

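The middle blank B yields to a firm stop at a 2.9 mm sink, and the picture shows its shade has changed with the tilt. It has been held at about 6 N for more than 0.8 s. Now the far end.

```bash
python3 -m pendant '0 0 -0.2 0 0 0 1;0 0 -0.3 0 0 0 1;0 0 -0.8 0 0 0 1;0 0 -0.9 0 0 0 1;-2.9 -0.05 0 0 0 0 1;-2.9 -0.05 0 0 0 0 1;-2.9 -0.05 0 0 0 0 1;-2.9 -0.05 0 0 0 0 1;0 0 0 0 0 0 1;0 0 0.8 0 0 0 1;0 0 0.5 0 0 0 1;0 0 0.2 0 0 0 1;0 0 0 0 0 0 1;0 0 0 0 0 0 1';  python3 - <<'E'
from h import *
p=np.array(BL['B'])+U*.058
delta([*p,.067])
E
```

```text
t: 9.3
eef_pos: [0.6017, -0.1702, 0.0708]
ee_rot: [0.103, 0.995, 0.0, -0.0]
wrist_force: [0.3, -0.2, 0.6]
opening: 0.0002
eef [ 0.6017 -0.1702  0.0708] xaxis ang 168.19 z [-4.e-04  2.e-04 -1.e+00] F [ 0.28 -0.21  0.6 ] T [-0.061  0.025  0.04 ] op 0.0002 t 9.3
cm in tool [-0.13 -0.04  0.38]
```

```bash
python3 -m pendant '-0.1 0 0.2 0 0 0 1;0 0 0.1 0 0 0 1;0 0 0 0 0 0 1';python3 -m pendant '0 0 0.1 0 0 0 1;0 0 0 0 0 0 1';python3 -m pendant '0 0 0.1 0 0 0 1;0 0 0 0 0 0 1';python3 -m pendant '0 0 0.1 0 0 0 1;0 0 0 0 0 0 1';python3 -m pendant '0 0 0.04 0 0 0 1;0 0 0 0 0 0 1'
```

```text
t: 9.6
eef_pos: [0.6031, -0.1706, 0.0677]
ee_rot: [0.103, 0.995, 0.0, -0.0]
wrist_force: [-0.4, -0.6, -0.3]
opening: 0.0002
t: 9.8
eef_pos: [0.6034, -0.1707, 0.0669]
ee_rot: [0.103, 0.995, -0.0, 0.0]
wrist_force: [0.1, -0.9, 0.8]
opening: 0.0
t: 10.0
eef_pos: [0.6035, -0.1707, 0.066]
ee_rot: [0.103, 0.995, -0.0, 0.0]
wrist_force: [0.5, -0.1, 0.9]
opening: 0.0002
t: 10.2
eef_pos: [0.6034, -0.1706, 0.0648]
ee_rot: [0.103, 0.995, -0.0, 0.0]
wrist_force: [0.8, -0.1, 1.7]
opening: 0.0004
t: 10.4
eef_pos: [0.6034, -0.1707, 0.0646]
ee_rot: [0.103, 0.995, -0.0, 0.0]
wrist_force: [1.6, -0.4, 1.2]
opening: -0.0
```

```bash
python3 -m pendant '0 0 0.04 0 0 0 1;0 0 0 0 0 0 1';python3 -m pendant '0 0 0.03 0 0 0 1;0 0 0 0 0 0 1'
```

```text
t: 10.6
eef_pos: [0.6035, -0.1707, 0.0645]
ee_rot: [0.103, 0.995, -0.0, 0.0]
wrist_force: [0.1, -0.1, 4.4]
opening: 0.0
t: 10.8
eef_pos: [0.6035, -0.1707, 0.0644]
ee_rot: [0.103, 0.995, -0.0, 0.0]
wrist_force: [-0.6, 0.5, 5.6]
opening: 0.0
```

```bash
python3 -m pendant '0 0 0.01 0 0 0 1;0 0 0 0 0 0 1;0 0 0 0 0 0 1;0 0 0 0 0 0 1;0 0 0 0 0 0 1;0 0 0 0 0 0 1;0 0 0 0 0 0 1;0 0 0 0 0 0 1'; python3 -m pendant '0 0 -0.2 0 0 0 1;0 0 -0.3 0 0 0 1;0 0 -1 0 0 0 1;0 0 -3 0 0 0 0.5;0 0 -4 0 0 0 0.3;3 0 0 0 0 0 0.3;3 0 0 0 0 0 0.3; 0 0 0 0 0 0 0.3'
python3 - <<'E'
from h import *
delta([*BL['B'],.1])
c=calibration('wrist');im=grab_frame('wrist');cv2.imwrite('pics/c_wrist.png',im)
im=grab_frame('scene');cv2.imwrite('pics/c_scene.png',im)
E
```

```text
t: 11.6
eef_pos: [0.6035, -0.1707, 0.0644]
ee_rot: [0.103, 0.995, -0.0, 0.0]
wrist_force: [-1.2, 0.8, 6.2]
opening: -0.0003
t: 12.4
eef_pos: [0.5402, -0.1566, 0.1478]
ee_rot: [0.103, 0.995, 0.001, -0.003]
wrist_force: [-0.1, 0.6, 0.0]
opening: 0.06
eef [ 0.5402 -0.1566  0.1478] xaxis ang 168.19 z [-0.0054  0.0023 -1.    ] F [-0.07  0.63  0.03] T [-0.033  0.071 -0.014] op 0.06 t 12.4
cm in tool [-0.66 -0.11  4.77]
```

View pics/c_wrist.png

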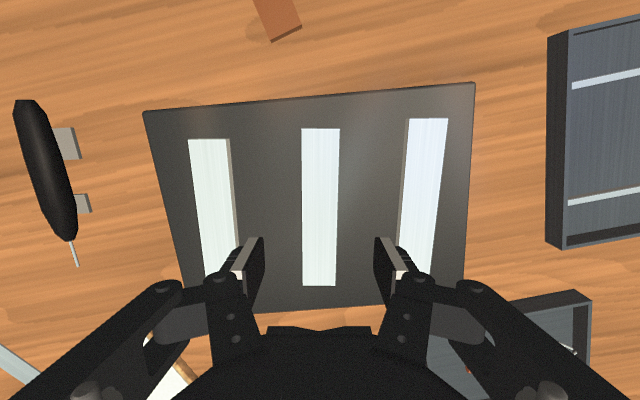

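View pics/c_scene.png

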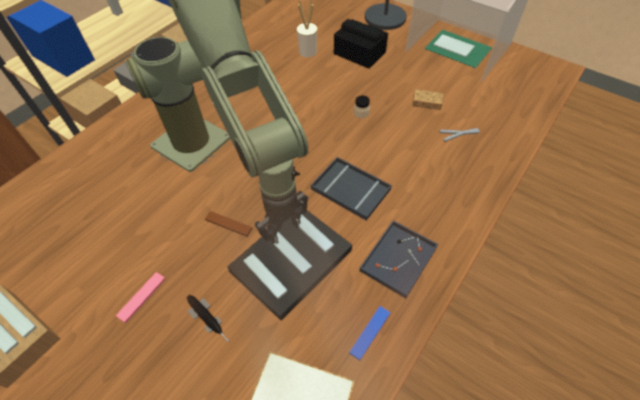

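The wrist view shows B level between the fingers, with corners at about (302,128), (340,129), (335,286) and (303,286). I measure it exactly and re-check the tray ribs.

```bash
python3 - <<'E'
from h import *
delta([*BL['B'],.1])
c=calibration('wrist');im=grab_frame('wrist')
g=cv2.cvtColor(im,cv2.COLOR_BGR2HSV)
m=((g[...,2]>150)&(g[...,1]<60)).astype(np.uint8)*255
cs,_=cv2.findContours(m,cv2.RETR_EXTERNAL,cv2.CHAIN_APPROX_NONE)
for k in cs:
    if cv2.contourArea(k)<300: continue
    print(k.reshape(-1,2).mean(0).round(),'z50',rect(c,k,.05),'z12',rect(c,k,.012))
E
```

```text
eef [ 0.544  -0.1581  0.1488] xaxis ang 168.19 z [ 1.e-04  0.e+00 -1.e+00] F [0.68 0.6  0.59] T [-0.042 -0.036 -0.08 ] op 0.0599 t 12.5
cm in tool [-0.23 -0.04  4.88]
[169. 385.] z50 [ 707.7 -350.6   60.5   26.7  -48.4] z12 [ 747.2 -385.5   70.7   31.3  -48.4]
[ 18. 360.] z50 [ 642.8 -492.9   50.1   24.6   28.7] z12 [ 671.3 -551.9   58.5   28.7   28.7]
[604. 191.] z50 [580.6  77.3  56.8   5.4 -89.9] z12 [598.5 114.9  66.4   6.3 -89.9]
[214. 197.] z50 [ 529.3 -244.   125.6   32.9  -11.5] z12 [ 538.6 -260.9  146.9   38.5  -11.5]
[320. 200.] z50 [ 546.3 -157.8  140.5   30.4  -12.3] z12 [ 558.4 -160.1  164.3   35.5  -12.3]
[ 66. 138.] z50 [ 448.8 -343.3   24.4   14.    -8.4] z12 [ 444.4 -377.    28.5   16.3   -8.4]
[423. 186.] z50 [555.9 -73.4 139.4  30.6 -11.8] z12 [569.6 -61.4 163.   35.8 -11.8]
[606.  73.] z50 [486.5  72.3  47.    5.5 -89.9] z12 [488.5 109.   55.    6.4 -89.9]
```

```bash
python3 -m pendant '-0.2 0 2.5 0 0 0 0.4;0 0 2.5 0 0 0 0.4;0 0 2.0 0 0 0 0.4;0 0 1.2 0 0 0 0.4;0 0 0.5 0 0 0 0.4;0 0 0.2 0 0 0 0.4;0 0 0 0 0 0 0.4;0 0 0 0 0 0 0.4;0 0 0 0 0 0 0.4' 40;python3 - <<'E'
from h import *
delta([.5463,-.158,.058])
E
```

```text
t: 13.45
eef_pos: [0.5472, -0.159, 0.0606]
ee_rot: [0.103, 0.995, -0.0, 0.001]
wrist_force: [0.3, 1.0, 0.8]
opening: 0.0511
eef [ 0.5472 -0.159   0.0606] xaxis ang 168.2 z [ 1.8e-03 -9.0e-04 -1.0e+00] F [0.35 0.96 0.82] T [ 0.005  0.001 -0.02 ] op 0.0511 t 13.45
cm in tool [0.11 0.08 0.26]
```

```bash
python3 -m pendant '0.1 0.07 0.2 0 0 0 0.4;0 0 0 0 0 0 0.4;0 0 0 0 0 0 0.6;0 0 0 0 0 0 0.7;0 0 0 0 0 0 0.8;0 0 0 0 0 0 1;0 0 0 0 0 0 1;0 0 0 0 0 0 1;0 0 0 0 0 0 1' 40;python3 - <<'E'
from h import *
delta([.5463,-.158,.058])
im=grab_frame('wrist');cv2.imwrite('pics/d_wrist.png',im)
E
```

```text
t: 14.35
eef_pos: [0.5458, -0.158, 0.0579]
ee_rot: [0.103, 0.995, -0.0, 0.0]
wrist_force: [-0.6, 0.3, 2.5]
opening: 0.0288
eef [ 0.5458 -0.158   0.0579] xaxis ang 168.2 z [ 6.e-04 -3.e-04 -1.e+00] F [-0.55  0.33  2.48] T [-0.016 -0.053 -0.001] op 0.0288 t 14.35
cm in tool [-0.04  0.01 -0.01]
```

View pics/d_wrist.png

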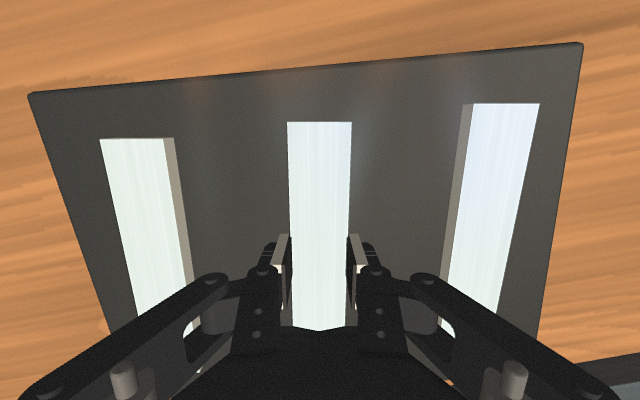

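Gripped B at 28.8 mm, centred. Lift.

```bash
python3 -m pendant '0 0 -0.2 0 0 0 1;0 0 -0.3 0 0 0 1;0 0 -1 0 0 0 1;0 0 -2 0 0 0 1;0 0 -3 0 0 0 1;0 0 -3 0 0 0 1;0 0 0 0 0 0 1;0 0 0 0 0 -6 1;0 0 0 0 0 -6 1;0 0 0 0 0 0 1;0 0 0 0 0 0 1';python3 - <<'E'
from h import *
delta([.543,.1375,.153])
im=grab_frame('wrist');cv2.imwrite('pics/e_wrist.png',im)
E
```

```text
t: 15.5
eef_pos: [0.545, -0.1575, 0.1517]
ee_rot: [-0.001, 1.0, 0.0, -0.001]
wrist_force: [-0.2, 0.6, -1.6]
opening: 0.0287
eef [ 0.545  -0.1575  0.1517] xaxis ang -179.93 z [-1.5e-03  7.0e-04 -1.0e+00] F [-0.19  0.58 -1.64] T [-0.022 -0.008  0.024] op 0.0287 t 15.5
cm in tool [ 0.16 29.5  -0.11]
```

View pics/e_wrist.png

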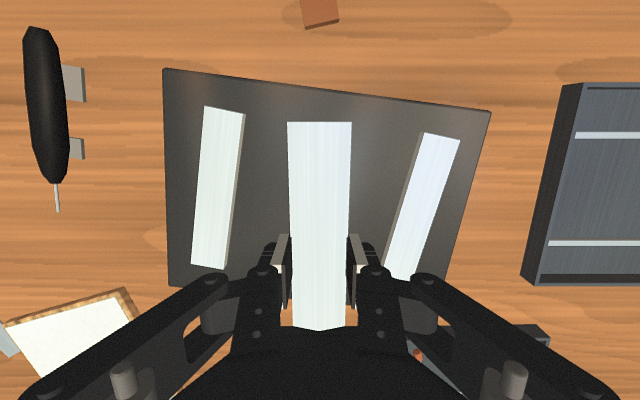

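The blank is in the jaws, at the same pixels as when it was gripped, so it has not slipped. Move over the tray.

```bash
python3 -m pendant '0 2 0 0 0 0 1;0 3 0 0 0 0 1;0 3 0 0 0 0 1;0 3 0 0 0 0 1;0 3 0 0 0 0 1;0.1 3 0 0 0 0 1;0 3 0 0 0 0 1;0 3 0 0 0 0 1;0 3 0 0 0 0 1;0 2 0 0 0 0 1;0 1.5 0 0 0 0 1;0 0 0 0 0 0 1;0 0 2 0 0 0 1;0 0 3 0 0 0 1;0 0 3 0 0 0 1;0 0 1.5 0 0 0 1;0 0 0.5 0 0 0 1;0 0 0 0 0 0 1;0 0 0 0 0 0 1';python3 - <<'E'
from h import *
delta([.543,.1375,.0266])
im=grab_frame('wrist');cv2.imwrite('pics/f_wrist.png',im)
im=grab_frame('scene');cv2.imwrite('pics/f_scene.png',cv2.resize(im[120:240,280:440],(800,600)))
E
```

```text
t: 17.45
eef_pos: [0.545, 0.137, 0.054]
ee_rot: [-0.002, 1.0, 0.0, 0.001]
wrist_force: [0.6, 0.2, -1.1]
opening: 0.0287
eef [0.545 0.137 0.054] xaxis ang -179.82 z [ 2.7e-03  2.0e-04 -1.0e+00] F [ 0.57  0.17 -1.09] T [-0.049 -0.035 -0.024] op 0.0287 t 17.45
cm in tool [0.21 0.05 2.74]
```

View pics/f_wrist.png

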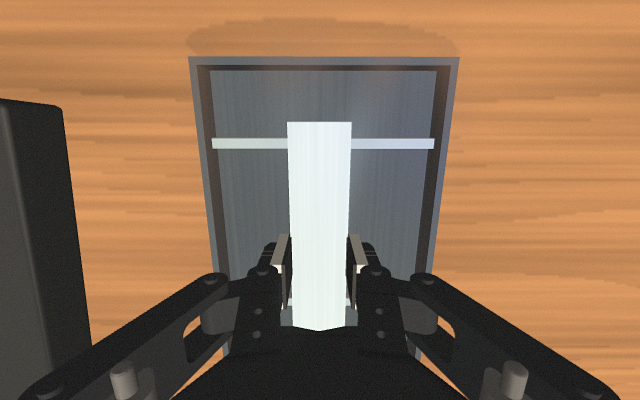

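View pics/f_scene.png

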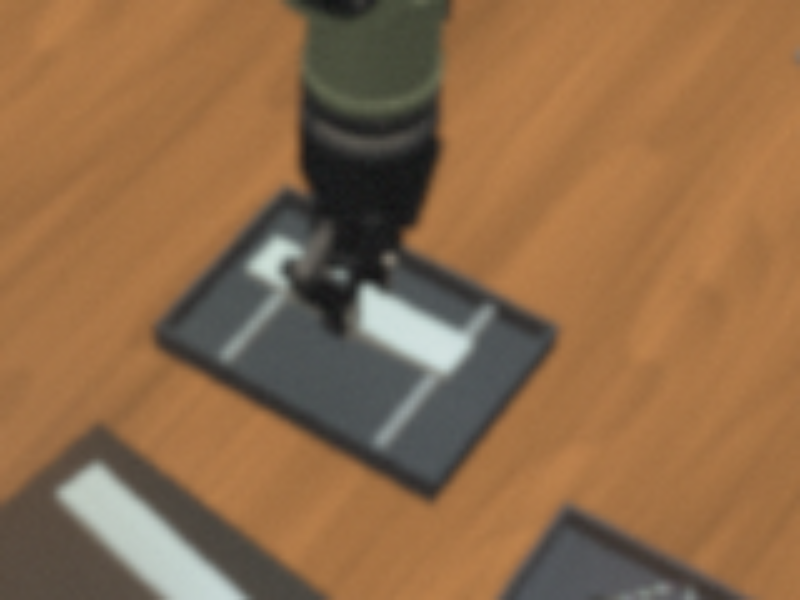

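The blank is centred in the tray, and its end lies over the far rib at about row 143 in the wrist view. Lower it.

```bash
python3 -m pendant '0.2 0.05 0.8 0 0 0 1;0 0 0.8 0 0 0 1;0 0 0.5 0 0 0 1;0 0 0.2 0 0 0 1;0 0 0.1 0 0 0 1;0 0 0 0 0 0 1;0 0 0 0 0 0 1';python3 -m pendant '0 0 0.1 0 0 0 1;0 0 0 0 0 0 1';python3 -m pendant '0 0 0.1 0 0 0 1;0 0 0 0 0 0 1'
```

```text
t: 18.25
eef_pos: [0.5418, 0.1377, 0.0287]
ee_rot: [-0.002, 1.0, 0.0, 0.0]
wrist_force: [-0.1, 0.8, -1.2]
opening: 0.0287
t: 18.45
eef_pos: [0.5416, 0.1377, 0.0277]
ee_rot: [-0.002, 1.0, 0.0, 0.0]
wrist_force: [0.2, -0.1, -1.8]
opening: 0.0291
t: 18.65
eef_pos: [0.5415, 0.1376, 0.0265]
ee_rot: [-0.002, 1.0, -0.0, -0.0]
wrist_force: [0.7, 0.2, -1.4]
opening: 0.0288
```

```bash
python3 -m pendant '0 0 0.05 0 0 0 1;0 0 0 0 0 0 1';python3 -m pendant '0 0 0.05 0 0 0 1;0 0 0 0 0 0 1'
```

```text
t: 18.85
eef_pos: [0.5416, 0.1377, 0.0264]
ee_rot: [-0.002, 1.0, -0.0, -0.0]
wrist_force: [-1.1, -0.2, 1.4]
opening: 0.0288
t: 19.05
eef_pos: [0.5416, 0.1377, 0.0263]
ee_rot: [-0.002, 1.0, -0.0, -0.0]
wrist_force: [-3.3, -0.9, 5.3]
opening: 0.0288
```

It seated at TCP z 0.0264 (predicted 0.0266). Release and retreat.

```bash
python3 -m pendant '0 0 -0.03 0 0 0 0.6;0 0 0 0 0 0 0.55;0 0 0 0 0 0 0.5;0 0 0 0 0 0 0.4;0 0 0 0 0 0 0.4;0 0 0 0 0 0 0.4;0 0 -1 0 0 0 0.4;0 0 -2 0 0 0 0.4;0 0 -4 0 0 0 0.4;0 0 -5 0 0 0 0.4;0 0 -4 0 0 0 0.4;0 0 0 0 0 0 0.4;0 0 0 0 0 0 0.4;0 0 0 0 0 0 0.4';python3 - <<'E'
from h import *
delta(None)
c=calibration('wrist');im=grab_frame('wrist');cv2.imwrite('pics/g_wrist.png',im)
g=cv2.cvtColor(im,cv2.COLOR_BGR2HSV)
m=((g[...,2]>150)&(g[...,1]<60)).astype(np.uint8)*255
m=cv2.morphologyEx(m,cv2.MORPH_OPEN,np.ones((15,15)))
cs,_=cv2.findContours(m,cv2.RETR_EXTERNAL,cv2.CHAIN_APPROX_NONE)
for k in cs:
    if cv2.contourArea(k)<500: continue
    print(k.reshape(-1,2).mean(0).round(),'z18.6',rect(c,k,.0186),'z22',rect(c,k,.022),'z50',rect(c,k,.05))
im=grab_frame('scene');cv2.imwrite('pics/g_scene.png',cv2.resize(im[120:320,220:440],(800,727))[:600])
E
```

```text
t: 20.45
eef_pos: [0.5405, 0.1376, 0.1849]
ee_rot: [-0.002, 1.0, -0.0, -0.001]
wrist_force: [-0.3, 0.4, -0.5]
opening: 0.0513
eef [0.5405 0.1376 0.1849] xaxis ang -179.8 z [-2.3e-03 -2.0e-04 -1.0e+00] F [-0.29  0.42 -0.49] T [-0.032  0.016 -0.04 ] op 0.0513 t 20.45
[109. 203.] z18.6 [566.8 -95.1 158.1  40.7 -12. ] z22 [565.7 -92.4 156.3  40.2 -12. ] z50 [556.4 -70.2 141.1  36.3 -12. ]
[319. 184.] z18.6 [5.424e+02 1.372e+02 1.391e+02 3.050e+01 1.000e-01] z22 [5.415e+02 1.372e+02 1.375e+02 3.020e+01 1.000e-01] z50 [5.346e+02 1.371e+02 1.241e+02 2.720e+01 1.000e-01]
```

View pics/g_wrist.png

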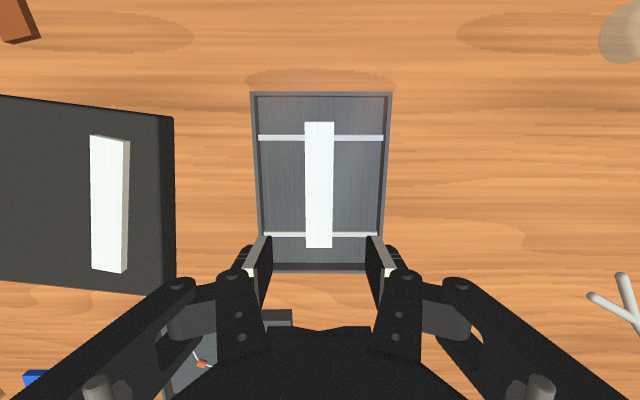

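View pics/g_scene.png

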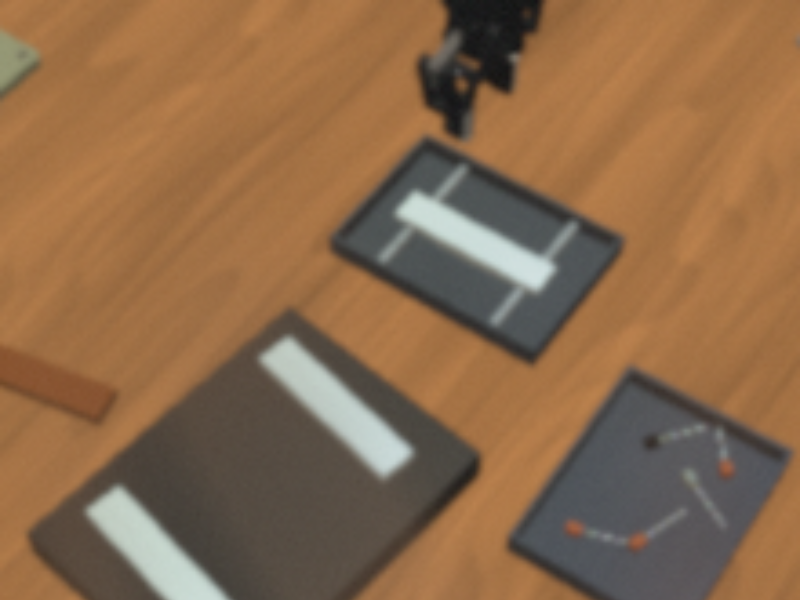

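B lies across both ribs at (542, 137) mm, yaw 0.1°, 139 x 30.5 mm at the expected top height. The straight blanks are in place and the gripper is clear.

```bash
python3 -c "
from station import *
print(job_done())"
```

```text
the job is handed in; nothing more can be done
None
```

The warped blank was the middle one on the plate. It now lies along the tray across both ribs, and I handed the job in at about 20.5 s of the 69 s allowed.

- **Finding it:** The left blank resisted at once when pressed. The middle one sank 2.9 mm under about 1 N and then met a hard stop. I did not press the right-hand one.
- **Rocking:** I held the middle blank at that stop on its near end for about 0.8 s, then on its far end for about 0.8 s. Both holds were at about 6 N on the wrist reading. The hardest press anywhere was about 13 N, on the left blank, against the 25 N limit.
- **Placing:** I lowered the blank until it seated within 0.2 mm of the height predicted for a warped blank lying on the ribs. I then opened the fingers with the blank resting there.
- **Last checks:** The blank's centre measures (542, 137) mm, within about 1 mm of the tray's centre, turned 0.1° from the tray. Its seating height and full apparent length fit a level lie. The left blank reads within about 4 mm of where it was, mostly because its side face is also in view. The right-hand blank looks undisturbed in the scene picture, but I did not measure it again. Nothing came near the jar or the handpiece. No check failed or disagreed.

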